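# Raise a glaze pail's bail and hang the pail on the hook

### The arm

A 6-joint arm with a two-finger parallel gripper is mounted at the origin on the work surface. World frame = base frame: x ahead of the robot, y to its left, z up, the work surface at z = 0. Lengths are in m, angles in rad, forces in N, time in s.
With the tool pointing down it reaches from about 0.35 to 0.85 m from the base axis. Payload 8.1 kg.
Tool frame: the origin (TCP) lies at the very end of the fingers, on their centre line; the grasp point (between the pads) lies 19 mm behind it; y points along the fingers, x is the direction in which the jaws open and shut, and the axes are right-handed (so a half turn about y gives the same grasp; the last joint's range is limited). The gripper opens to 85 mm and grips with 20 to 120 N. Pads are 22 mm wide; open, the fingers measure 114 mm over their backs; the gripper's body (76 mm by 85 mm) begins 54 mm behind the grasp point. The pads swing forward as they close: fully open they stand 13 mm farther back than shut.
Start: joints at [1.261, 0.13, 1.488, -0, 1.523, -0.085], TCP at [0.134, 0.585, 0.231] pointing down, gripper open.
Joint ranges: [-2.96, 2.96], [-0.89, 2.26], [0.02, 2.5], [-1.34, 4.48], [0, 2.73], [-2.66, 2.66]. Speed limits (rad/s): [2.39, 2.39, 2.79, 3.14, 3.14, 3.14].

### API

Orientations are given as a 3x3 rotation matrix whose columns are the frame's x, y, z axes.
In Python, from bench import arm gives the robot as it stands.
- The arm moves only by the tool servo_tool, never from a script. Its argument "increments" is text: rows parted by semicolons, each of 7 numbers parted by spaces: the finger opening in mm, from 0 to 85.4, then the shift along the tool's x, y, z in units of 50 mm (1.0 is 50 mm), then the turn, a rotation vector about the tool's x, y, z in degrees. In form: jaw x y z wx wy wz; .... A call has 1 to 10 rows; each row shifts and turns the pose as measured when the row begins, along the tool's axes as they then stand; what a row does not reach is not made up. A row lasts 1/10 s, in which the tool goes at most 50 mm and 8.59 degrees, less where a joint would pass 70% of its speed; a pose out of reach is approached as far as the arm can. A call is refused whole if a number of a shift passes 1 or a number of a turn 8.59, either way. A call with a gripper value outside its range is refused whole. The fingers move at their own pace and stop on an object; the grip force is fixed at half the most. Time passes only in rows, so rows that do not move let the fingers close. It gives the time, the measured TCP pose, the force and the opening at its end, in the units of the state.
- arm.state(): the state, without advancing time (a new reading comes with each control period).
- arm.get_image(name): name is "side" or "top"; returns a dict with "color" (400x640x3 uint8, red, green, blue), "K" (3x3 intrinsics, pixels), "R" (3x3) and "t" (3): a world point X has camera coordinates R X + t. Camera axes: x right, y down, z forward; pixel columns grow to the right and rows downward; lengths in m; the calibration is good to about 2 mm. A picture is of the moment at which its call begins. There is no depth.
- arm.hand_in(): hands the job in, once; it reports no verdict.
The state is a dict: "time_s": time; "qpos": joint angles; "qvel": joint speeds; "joint_efforts": joint torques, N m; "tcp_pos": TCP position; "orientation": TCP orientation; "ft_force": force on the tool from outside, world axes, zero at the start; "moment": the same for the moment, N m; "width": opening from 0.0 (shut) to 1.0 (fully open).
Only numpy, scipy, OpenCV 4.12 (cv2) and the standard library are available. Lean on these libraries where they do the work, as an engineer would, in place of code of your own. Each camera call takes 0.05 s, during which the arm holds its last target.

### The job

The small white pail stands on the studio table with its swing bail folded down. Raise the bail until it stands upright by itself and let go of it, with the pail still standing on the table; then take the bail by the wooden grip in its middle and hang the pail on the two-pronged hook of the stand, the bail resting in the dips of both prongs with the grip between them. Leave the pail hanging level and still, clear of the table, and do not disturb the pottery, jar and brush around it.

Things in the scene. Friction and masses are not known exactly. Their poses are not given: they have to be found in the camera images.
- pail: Loose white enamelled pail, empty, 115 mm high, outer diameter 144 mm at the rim and 124 mm at the foot, 3 mm wall, about 0.67 kg with its bail (0.55 to 0.9). Origin: centre of its underside; z up along its axis; its y axis is parallel to the bail's hinge line. The bail lies folded towards the pail's -x side at the start.
- pail_hinge (a point): Middle of the bail's hinge line, on the pail's axis 100 mm above its underside; axes parallel to the pail's. The hinge line runs along the pail's y axis.
- bail (a joint): Angle of the bail: 0 = flat, level, towards the pail's -x; 1.571 = upright; 3.142 = flat towards +x. A stiff hinge (about 0.05 N m friction): the bail stays where it is left. It starts at 0 to 0.25.
- bail_grip (a point): Centre of the bail's wooden grip (18 mm diameter, 56 mm long, its y axis along it, its x axis towards the hinge line), in the middle of the bail's straight cross bar, 92 mm from the hinge line; moves with the bail. Folded flat, the grip lies 11 mm from the pail's rim, too close for a finger. Upright, it is 192 mm above the pail's underside and free all round.
- bar_a (a point): Point on the bare cross bar (9 mm round steel), 55 mm from the grip's centre towards the pail's +y; axes as bail_grip. Clear all round also when folded flat: can be pinched here from above, and the round bar turns between the fingers as it is swung up (a hard pinch resists and can drag the pail; past halfway it can be pushed). Straight over 78 mm each way; 9 mm side legs run to the hinge 88 mm either side of the pail's axis.
- bar_b (a point): The same point on the other side, 55 mm from the grip's centre towards the pail's -y.
- hook: Fixed dark steel stand. Origin: on the table below the middle of the hook's seat; x points from the prong tips back to the post, y across the prongs. Foot plate 12 mm thick, 120 mm wide, x = -40 to 135 mm. Post 22 mm diameter at x = 115 mm. Its crossbar, 262 mm high, carries two level prongs of 10 mm round bar at y = -48 and 48 mm, reaching to -x (about towards the robot). Nothing stands above.
- prong_tips (a point): Top of the upturned prong tips, midway between the two: 32 mm in front (-x) of the seat, 275 mm high; axes as the stand's. The pail comes from the -x side with its cross bar above the tips, so that the prongs enter between cross bar and rim, and is then let down.
- hook_seat (a point): Where the middle of the bail's cross bar (point bail_grip) lies when hung: midway between the prongs, in their dips, 260 mm above the table; axes as the stand's. Each dip is a V, 14 mm deep below the prong's level part, its lowest point right below here; it starts 20 mm behind (+x) and rises at about 35 degrees on both sides.
- mug: Unglazed mug, 68 mm high, 76 mm diameter, bystander. Origin: centre of its underside.
- bowl: Unglazed bowl, 65 mm high, 124 mm diameter, bystander. Origin: centre of its underside.
- jar: White closed jar, 95 mm high, 72 mm diameter, bystander. Origin: centre of its underside.
- brush: Brush 170 mm long lying on the table, bystander. Origin: under its middle, x along it.

How it is judged:
By the outcome, as a careful person would: the job done as asked, in the order asked, and still so for the second after the job is handed in, with the robot touching nothing.
It also fails if it takes over 66 s, if anything falls off the work surface, if the arm or the gripper's body presses on something with over 40 N, if the wrist force passes 120 N, or if a joint passes its speed limit or range.

## Working session

There is one attempt and no reset: what is moved stays moved. The work goes in short steps, Python scripts to look and compute and a tool call to move; the robot and the scene stay as the last step left them, time stands still between calls to the robot, and variables do not carry over. Pictures are saved under pics/ and viewed, and the job is handed in when it is done.

Besides the shell and the picture viewer there is one more tool, called as name(argument=value, ...), one argument or row to a line, values as JSON. servo_tool: Moves the arm, as the interface text tells. Its arguments: {"type":"object","properties":{"increments":{"type":"string"}},"required":["increments"]}

```bash
mkdir -p pics; ls; python3 - <<'E'
from bench import arm
import cv2,numpy as np,pickle
print(arm.state())
for n in("side","top"):
    d=arm.get_image(n); cv2.imwrite(f"pics/{n}0.png",d["color"][:,:,::-1]); pickle.dump(d,open(f"{n}0.pkl","wb"))
    print(n,d["K"],d["R"],d["t"],"cam",-d["R"].T@d["t"])
E
```

```text
pics
{'time_s': 0.0, 'qpos': array([ 1.26061001e+00,  1.31143358e-01,  1.48930909e+00,  3.83172005e-05,
        1.52299481e+00, -8.53739444e-02]), 'qvel': array([-5.53516183e-04, -2.56508115e-05,  1.10551277e-03, -1.16028339e-03,
       -7.59139368e-04,  8.72009461e-04]), 'joint_efforts': array([ 1.30258257e-03, -5.69417202e+01, -5.00543261e+01, -1.82362955e-04,
        1.51286193e-02,  8.41163614e-05]), 'tcp_pos': array([0.13353242, 0.58437975, 0.2302387 ]), 'orientation': array([[ 2.22924723e-01, -6.02538177e-04, -9.74835476e-01],
       [ 9.74833917e-01, -1.75441143e-03,  2.22925451e-01],
       [-1.84458360e-03, -9.99998279e-01,  1.96272968e-04]]), 'ft_force': array([-0.48856504,  0.27290627, -0.84258609]), 'moment': array([ 0.00448298, -0.01111754, -0.06159924]), 'width': 0.9977211237052361}
side [[382.48227555   0.         319.57812454]
 [  0.         382.48227555 198.9376945 ]
 [  0.           0.           1.        ]] [[ 0.87938194 -0.47603719  0.00871722]
 [-0.21612528 -0.41542766 -0.8835778 ]
 [ 0.42423727  0.77511835 -0.46820325]] [-0.49226703  0.28491576  1.01594838] cam [ 0.06346508 -0.90345575  0.73170678]
top [[486.64299625   0.         317.67372266]
 [  0.         486.64299625 201.20793877]
 [  0.           0.           1.        ]] [[ 0.02071989 -0.99978127 -0.00284505]
 [-0.98760082 -0.02002438 -0.15570368]
 [ 0.15561265  0.00603593 -0.98779971]] [-0.01986512  0.59131749  1.51834794] cam [ 0.34812309 -0.01718466  1.59183745]
```

View pics/side0.png

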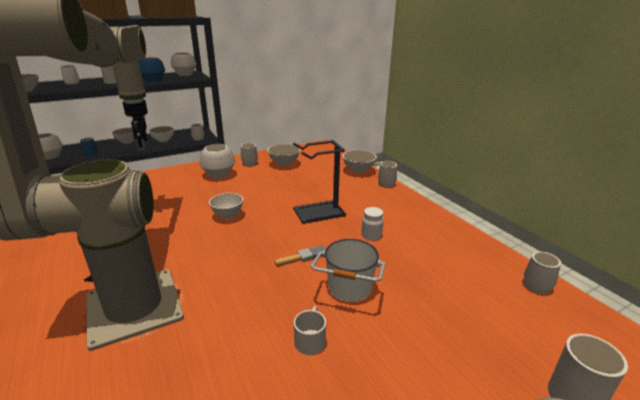

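View pics/top0.png

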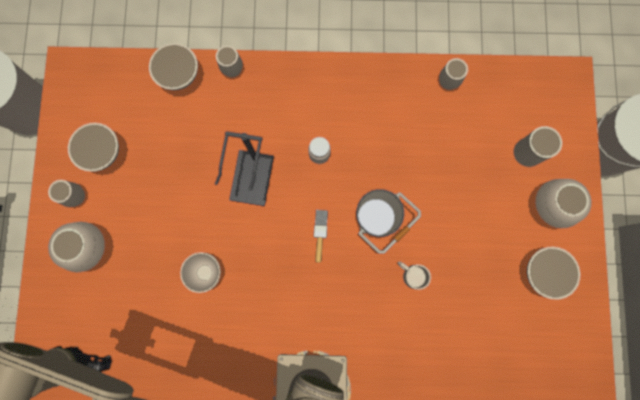

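The side view has the pail near (352,270) with its bail towards the camera, and the stand near (320,180). In the top view the pail is near (379,213), bail corners near (380,252) and (420,213), and the stand near (250,175). I'll enlarge both.

```bash
python3 - <<'E'
import cv2,numpy as np
t=cv2.imread("pics/top0.png");s=cv2.imread("pics/side0.png")
z=lambda im,x,y,w,h:cv2.resize(im[y:y+h,x:x+w],None,fx=6,fy=6,interpolation=cv2.INTER_CUBIC)
cv2.imwrite("pics/tz1.png",z(t,335,170,110,95))
cv2.imwrite("pics/tz2.png",z(t,200,120,90,95))
cv2.imwrite("pics/sz1.png",z(s,290,225,110,95))
cv2.imwrite("pics/sz2.png",z(s,275,130,90,95))
E
```

```text
(no output)
```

View pics/tz1.png

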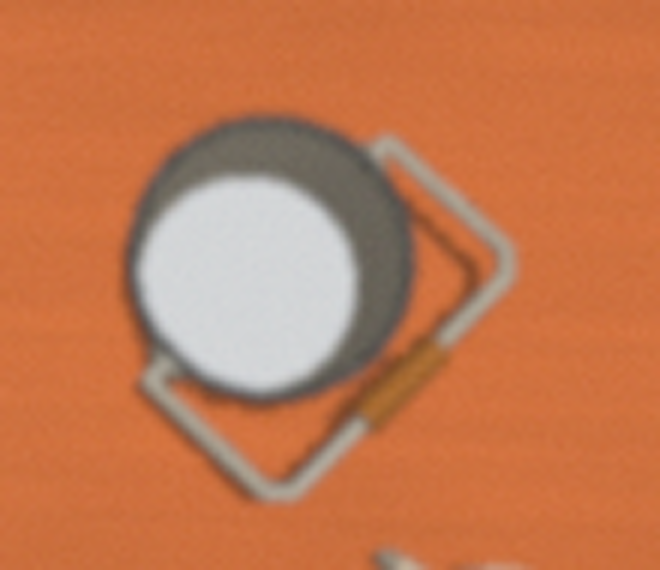

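View pics/tz2.png

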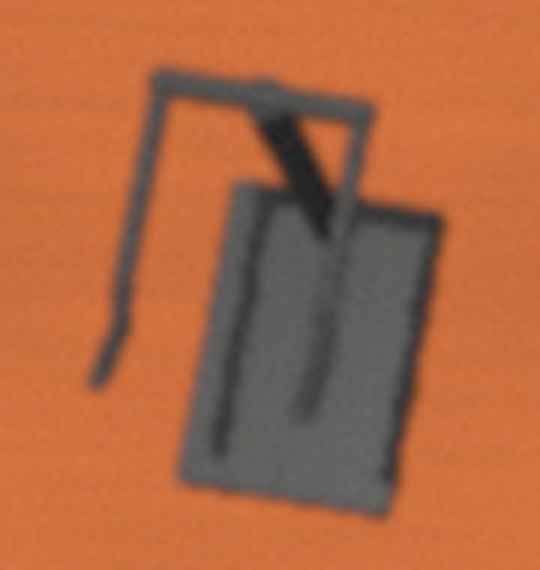

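View pics/sz1.png

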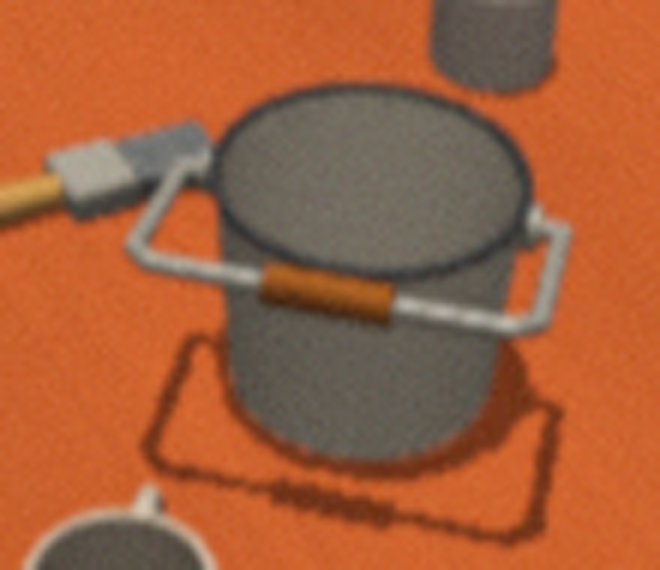

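View pics/sz2.png

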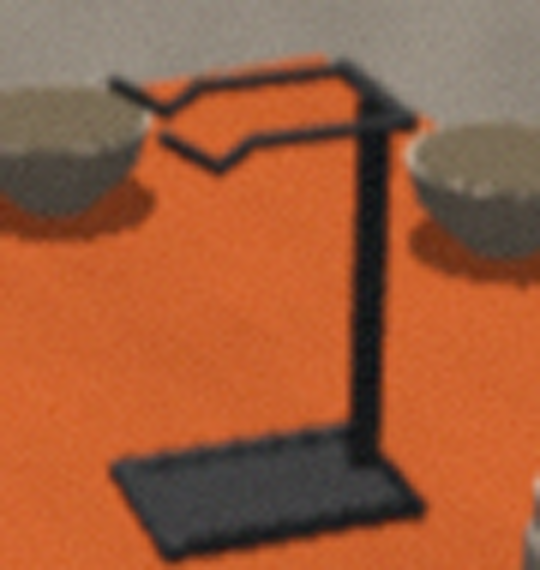

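```bash
cat > h.py <<'E'
import numpy as np,pickle,cv2
def ray(d,px):
    v=d["R"].T@np.linalg.inv(d["K"])@np.array([px[0],px[1],1.]); return -d["R"].T@d["t"],v/np.linalg.norm(v)
def plane(d,px,z):
    c,v=ray(d,px); return c+v*(z-c[2])/v[2]
def tri(ds,pxs):
    A=np.zeros((3,3));b=np.zeros(3);rs=[ray(d,p) for d,p in zip(ds,pxs)]
    for c,v in rs:
        M=np.eye(3)-np.outer(v,v);A+=M;b+=M@c
    X=np.linalg.solve(A,b); return X,max(np.linalg.norm((np.eye(3)-np.outer(v,v))@(X-c)) for c,v in rs)
def proj(d,X):
    p=d["K"]@(d["R"]@np.asarray(X)+d["t"]); return p[:2]/p[2]
def uz(p,o,f=6): return ((p[0]+.5)/f-.5+o[0],(p[1]+.5)/f-.5+o[1])
E
python3 - <<'E'
from h import *
np.set_printoptions(precision=4,suppress=True)
T,S=[pickle.load(open(n+"0.pkl","rb")) for n in("top","side")]
t1=(335,170);t2=(200,120);s1=(290,225);s2=(275,130)
for n,a,b,o,p in [("grip",(403,384),(327,293),t1,s1),("cornB",(278,492),(133,250),t1,s1),("cornA",(510,258),(545,325),t1,s1),("hingeL",(152,380),(190,163),t1,s1),("hingeR",(388,143),(565,232),t1,s1),
 ("tip+y",(97,383),(112,80),t2,s2),("tip-y",(305,415),(165,138),t2,s2),("cb+y",(158,78),(340,68),t2,s2),("cb-y",(368,106),(412,124),t2,s2)]:
    X,e=tri([T,S],[uz(a,o),uz(b,p)]); print(n,X,e)
for a in [(245,183),(443,215),(387,515),(182,478)]: print("foot",plane(T,uz(a,t2),.012))
for a in [(112,470),(170,557),(425,508),(345,430)]: print("footS",plane(S,uz(a,s2),.012))
print("rimTop",[plane(T,uz(a,t1),.115) for a in[(270,262)]], "rimSide",plane(S,uz((373,181),s1),.115))
for a in[(128,262),(412,262),(270,118),(270,405)]: print(plane(T,uz(a,t1),.115))
for a,z in [((417,277),.07),((320,148),.095),((201,273),.065)]: print(plane(T,a,z))
print("brush",plane(T,(319,262),.01),plane(T,(322,210),.01))
E
```

```text
grip [ 0.4858 -0.2652  0.1164] 0.0005328535593671793
cornB [ 0.4287 -0.2015  0.116 ] 0.0019314463207827902
cornA [ 0.5537 -0.3218  0.1141] 0.0019552743274828146
hingeL [ 0.4876 -0.1399  0.1022] 0.0006542395550793136
hingeR [ 0.613  -0.2613  0.1   ] 0.00020254741944653227
tip+y [0.5997 0.2737 0.2718] 0.0004626457922969649
tip-y [0.5871 0.1774 0.2705] 0.0002748630218586194
cb+y [0.747  0.2557 0.2618] 0.002226744081673212
cb-y [0.7365 0.1559 0.2605] 0.0013414842003056167
foot [0.7648 0.2543 0.012 ]
foot [0.7487 0.1433 0.012 ]
foot [0.5795 0.1681 0.012 ]
foot [0.5977 0.2813 0.012 ]
footS [0.5907 0.2699 0.012 ]
footS [0.5765 0.157  0.012 ]
footS [0.7431 0.1358 0.012 ]
footS [0.7504 0.2478 0.012 ]
rimTop [array([ 0.5473, -0.1983,  0.115 ])] rimSide [ 0.546 -0.206  0.115]
[ 0.5459 -0.1259  0.115 ]
[ 0.5488 -0.2706  0.115 ]
[ 0.622  -0.1982  0.115 ]
[ 0.4744 -0.1984  0.115 ]
[ 0.3572 -0.3195  0.07  ]
[ 0.7547 -0.0119  0.095 ]
[0.3556 0.3498 0.065 ]
brush [ 0.3988 -0.0159  0.01  ] [ 0.5684 -0.0223  0.01  ]
```

Measured so far:
- **Pail:** axis at about (0.548, -0.200), with its x axis at about 46°. The rim diameter and hinge height match the given sizes.
- **Bail:** angle is about 0.16.
- **Hook:** yaw is about -7.5°, with the seat near (0.627, 0.221).

Next I turn the tool so its x follows the pail's x, then travel.

servo_tool(
  increments="40 0 -0.1 0 0 7.75 0;40 0 -0.1 0 0 7.75 0;40 0 -0.1 0 0 7.75 0;40 0 -0.1 0 0 7.75 0;40 -0.15 0 -0.75 0 0 0;40 -0.15 0 -0.75 0 0 0;40 -0.15 0 -0.75 0 0 0;40 -0.15 0 -0.75 0 0 0;40 -0.15 0 -0.75 0 0 0;40 -0.15 0 -0.75 0 0 0",
)

```text
time_s: 1.1
tcp_pos: [0.2599, 0.3869, 0.2448]
orientation: [[0.705, -0.006, -0.709], [0.709, -0.012, 0.705], [-0.012, -1.0, -0.004]]
ft_force: [0.7, 0.3, -0.4]
width: 0.467
```

servo_tool(
  increments="40 -0.1 0 -0.8 0 0 0;40 -0.1 0 -0.8 0 0 0;40 -0.1 0 -0.8 0 0 0;40 -0.1 0 -0.8 0 0 0;40 -0.1 0 -0.8 0 0 0;40 -0.2 0 -0.8 0 0 0;40 -0.3 0 -0.8 0 0 0;40 -0.4 0 -0.8 0 0 0;40 -0.4 0 -0.8 0 0 0;40 -0.4 0 -0.8 0 0 0",
)

```text
time_s: 2.1
tcp_pos: [0.4704, 0.0112, 0.2447]
orientation: [[0.703, -0.009, -0.711], [0.711, -0.012, 0.703], [-0.015, -1.0, -0.002]]
ft_force: [0.2, 0.4, 0.4]
width: 0.472
```

```bash
cat > go.py <<'E'
import sys,numpy as np
from bench import arm
def go(X):
    s=arm.state();d=np.array(X)-s["tcp_pos"];R=np.array(s["orientation"])
    print("tcp",s["tcp_pos"].round(4),"delta world",d.round(4),"tool units",(R.T@d/.05).round(2),"xang",np.degrees(np.arctan2(R[1,0],R[0,0])).round(2),"F",s["ft_force"].round(1),"w",round(s["width"]*85.4,1),"t",s["time_s"])
    print("R",R.round(3).tolist())
if __name__=="__main__": go([float(a) for a in sys.argv[1:4]])
E
python3 go.py 0.524 -0.302 0.19
```

```text
tcp [0.4704 0.0112 0.2447] delta world [ 0.0536 -0.3132 -0.0547] tool units [-3.68  1.16 -5.16] xang 45.32 F [0.2 0.4 0.4] w 40.3 t 2.1
R [[0.703, -0.009, -0.711], [0.711, -0.012, 0.703], [-0.015, -1.0, -0.002]]
```

servo_tool(
  increments="40 -0.45 0 -0.65 0 0 0;40 -0.45 0 -0.65 0 0 0;40 -0.45 0 -0.65 0 0 0;40 -0.45 0 -0.65 0 0 0;40 -0.45 0 -0.65 0 0 0;40 -0.45 0.2 -0.65 0 0 0;40 -0.45 0.2 -0.65 0 0 0;40 -0.45 0.3 -0.65 0 0 0;40 0 0.3 0 0 0 0;40 0 0 0 0 0 0",
)

```text
time_s: 3.1
tcp_pos: [0.5258, -0.3193, 0.191]
orientation: [[0.708, -0.014, -0.706], [0.706, -0.01, 0.708], [-0.017, -1.0, 0.003]]
ft_force: [0.1, 0.4, 0.2]
width: 0.467
```

```bash
python3 go.py 0.5253 -0.3034 0.107
python3 - <<'E'
from bench import arm
import cv2,numpy as np,pickle
o=[]
for n,c in(("side",(290,200)),("top",(335,170))):
    d=arm.get_image(n); pickle.dump(d,open(f"{n}1.pkl","wb")); im=d["color"][:,:,::-1]
    o.append(cv2.resize(im[c[1]:c[1]+110,c[0]:c[0]+120],None,fx=3.3,fy=3.3,interpolation=cv2.INTER_CUBIC))
cv2.imwrite("pics/p1.png",np.hstack(o))
E
```

```text
tcp [ 0.5258 -0.3193  0.191 ] delta world [-0.0005  0.0159 -0.084 ] tool units [0.25 1.68 0.23] xang 44.89 F [0.1 0.4 0.2] w 39.9 t 3.1
R [[0.708, -0.014, -0.706], [0.706, -0.01, 0.708], [-0.017, -1.0, 0.003]]
```

View pics/p1.png

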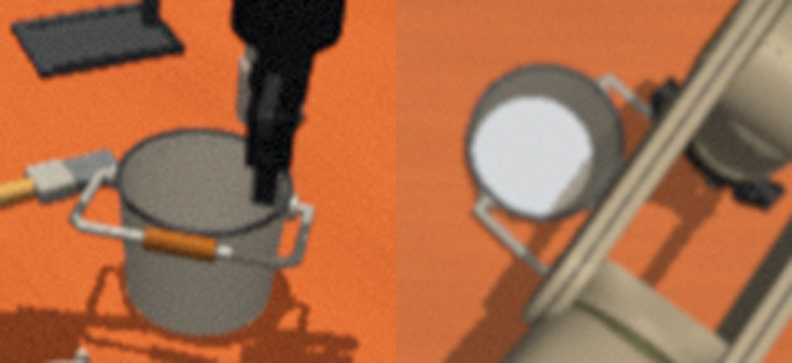

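The side view shows the fingers above the bare bar just right of the grip, as planned. I descend in steps.

servo_tool(
  increments="34 0.12 0.3 0.12 0 -1 0;34 0.12 0.3 0.12 0 0 0;34 0 0.3 0 0 0 0;34 0 0.3 0 0 0 0;34 0 0.3 0 0 0 0;34 0 0.2 0 0 0 0;34 0 0 0 0 0 0",
)

```text
time_s: 3.9
tcp_pos: [0.5284, -0.2994, 0.1081]
orientation: [[0.692, -0.005, -0.722], [0.722, -0.016, 0.692], [-0.015, -1.0, -0.007]]
ft_force: [-0.6, 0.0, 0.7]
width: 0.397
```

```bash
python3 go.py 0.5253 -0.3034 0.098
cat > shot.py <<'E'
import sys
from bench import arm
import cv2,numpy as np,pickle
k=sys.argv[1];c={"side":(int(sys.argv[2]),int(sys.argv[3])),"top":(int(sys.argv[4]),int(sys.argv[5]))};o=[]
for n in c:
    d=arm.get_image(n); pickle.dump(d,open(f"{n}{k}.pkl","wb")); im=d["color"][:,:,::-1];x,y=c[n]
    o.append(cv2.resize(im[y:y+110,x:x+100],None,fx=4,fy=4,interpolation=cv2.INTER_CUBIC))
cv2.imwrite(f"pics/p{k}.png",np.hstack(o))
E
python3 shot.py 2 300 215 350 170
```

```text
tcp [ 0.5284 -0.2994  0.1081] delta world [-0.0031 -0.004  -0.0101] tool units [-0.1   0.2  -0.01] xang 46.24 F [-0.6  0.   0.7] w 33.9 t 3.9
R [[0.692, -0.005, -0.722], [0.722, -0.016, 0.692], [-0.015, -1.0, -0.007]]
```

View pics/p2.png

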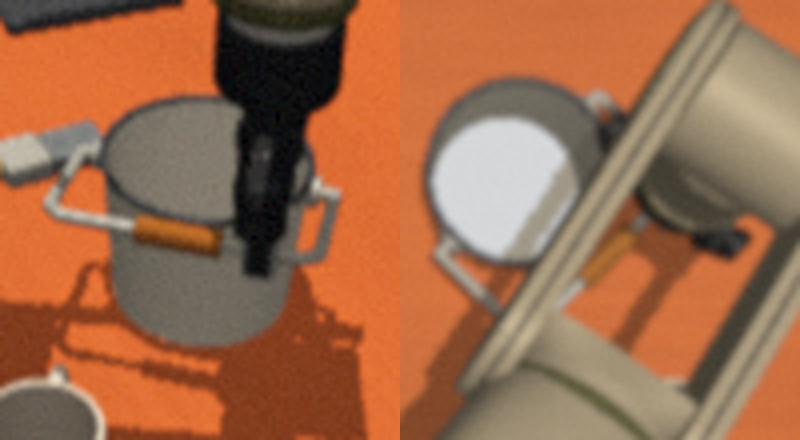

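The fingers straddle the bar beside the grip. I go down the last 10 mm and close.

servo_tool(
  increments="34 -0.08 0.18 0 0 0 0;34 0 0 0 0 0 0;20 0 0 0 0 0 0;14 0 0 0 0 0 0;8 0 0 0 0 0 0;6 0 0 0 0 0 0;6 0 0 0 0 0 0",
)

```text
time_s: 4.7
tcp_pos: [0.5275, -0.3049, 0.103]
orientation: [[0.692, -0.0, -0.721], [0.721, -0.019, 0.692], [-0.014, -1.0, -0.013]]
ft_force: [0.0, -0.3, -2.0]
width: 0.08
```

```bash
python3 go.py 0.5253 -0.3034 0.098; python3 shot.py 3 300 215 350 170
```

```text
tcp [ 0.5275 -0.3049  0.103 ] delta world [-0.0022  0.0015 -0.005 ] tool units [-0.01  0.1   0.05] xang 46.17 F [ 0.  -0.3 -2. ] w 6.8 t 4.7
R [[0.692, -0.0, -0.721], [0.721, -0.019, 0.692], [-0.014, -1.0, -0.013]]
```

View pics/p3.png

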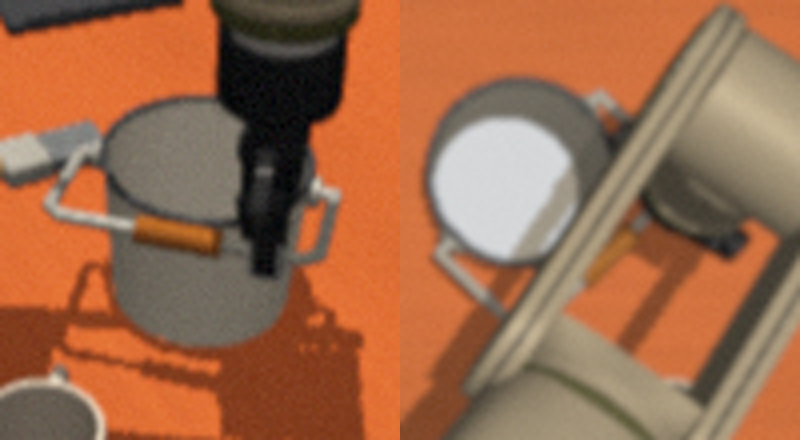

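The opening reads 6.8 mm, below the 9 mm bar. I check whether the bar is really between the pads by commanding further closed.

servo_tool(
  increments="2 0 0 0 0 0 0;2 0 0 0 0 0 0;2 0 0 0 0 0 0",
)

```text
time_s: 5.1
tcp_pos: [0.5275, -0.3049, 0.103]
orientation: [[0.692, -0.0, -0.721], [0.721, -0.019, 0.692], [-0.014, -1.0, -0.013]]
ft_force: [-0.0, 0.4, -1.0]
width: 0.077
```

Held: the opening stays at 6.6 mm against a 2 mm command. I work out the arc rows, with the tool turning by a third of the bail's angle.

```bash
cat > arc.py <<'E'
import sys,numpy as np
from bench import arm
from scipy.spatial.transform import Rotation as Ro
# in pail x,z plane relative hinge; anchored at hinge point
H=np.array([0.548,-0.200,0.100]); px=np.array([.695,.719,0]); py=np.array([-.719,.695,0])
s=arm.state();R=np.array(s["orientation"]);p=s["tcp_pos"]
g=p-R[:,1]*0.0165 - H
print("bar rel: x",(g@px).round(4),"y",(g@py).round(4),"z",g[2].round(4),"r",np.hypot(g@px,g[2]).round(4),"theta",np.degrees(np.arctan2(g[2],-(g@px))).round(1),
 "tilt",np.degrees(np.arctan2(-R[:,1]@px,-R[2,1])).round(1),"F",s["ft_force"].round(1),"M",s["moment"].round(2),"w",round(s["width"]*85.4,1),"t",s["time_s"])
if len(sys.argv)>1:
    th=np.radians(float(sys.argv[1]));n=int(sys.argv[2]);tilt=np.radians(float(sys.argv[3]))
    th0=np.arctan2(g[2],-(g@px));ti0=np.arctan2(-R[:,1]@px,-R[2,1]);r0=float(sys.argv[4]) if len(sys.argv)>4 else .092
    y0=g@py;P=p;Q=R
    for k in range(1,n+1):
        a=th0+(th-th0)*k/n;b=ti0+(tilt-ti0)*k/n
        d=-np.sin(b)*px+np.array([0,0,-np.cos(b)])
        X=H+r0*(-np.cos(a)*px+np.array([0,0,np.sin(a)]))+y0*py+.0165*d
        Rn=np.column_stack([np.cross(d,py),d,py])
        print((Q.T@(X-P)/.05).round(2),"rot",np.degrees(Ro.from_matrix(Q.T@Rn).as_rotvec()).round(1)); P,Q=X,Rn
E
python3 arc.py 60 13 17 .092
```

```text
bar rel: x -0.0895 y -0.058 z 0.0195 r 0.0916 theta 12.3 tilt 0.8 F [-0.   0.4 -1. ] M [ 0.03  0.02 -0.07] w 6.6 t 5.1
[ 0.01 -0.12  0.  ] rot [0.8 0.2 1.2]
[ 0.02 -0.11 -0.  ] rot [0.  0.  1.2]
[ 0.03 -0.11  0.  ] rot [0.  0.  1.2]
[ 0.03 -0.11 -0.  ] rot [0.  0.  1.2]
[ 0.04 -0.11  0.  ] rot [-0.  -0.   1.2]
[ 0.04 -0.11 -0.  ] rot [-0.  -0.   1.2]
[ 0.05 -0.1   0.  ] rot [-0.   0.   1.2]
[ 0.05 -0.1  -0.  ] rot [0.  0.  1.2]
[ 0.06 -0.1  -0.  ] rot [0.  0.  1.2]
[ 0.06 -0.1   0.  ] rot [ 0.  -0.   1.2]
[ 0.06 -0.09  0.  ] rot [-0.  -0.   1.2]
[ 0.07 -0.09 -0.  ] rot [0.  0.  1.2]
[ 0.07 -0.09  0.  ] rot [ 0.  -0.   1.2]
```

servo_tool(
  increments="2 0.02 -0.12 0 0.4 0 1.2;2 0.02 -0.12 0 0 0 1.2;2 0.03 -0.11 0 0 0 1.2;2 0.03 -0.11 0 0 0 1.2",
)

```text
time_s: 5.5
tcp_pos: [0.5307, -0.3004, 0.126]
orientation: [[0.69, -0.07, -0.72], [0.716, -0.078, 0.694], [-0.105, -0.994, -0.004]]
ft_force: [0.2, -0.4, -2.2]
width: 0.073
```

```bash
python3 arc.py 60 9 17 .092
```

```text
bar rel: x -0.0825 y -0.0573 z 0.0424 r 0.0928 theta 27.2 tilt 6.0 F [ 0.2 -0.4 -2.2] M [ 0.08 -0.03 -0.1 ] w 6.2 t 5.5
[ 0.05 -0.1   0.  ] rot [0.2 0.1 1.2]
[ 0.04 -0.11 -0.  ] rot [-0.   0.   1.2]
[ 0.05 -0.1  -0.  ] rot [-0.  -0.   1.2]
[ 0.05 -0.1   0.  ] rot [-0.  -0.   1.2]
[ 0.06 -0.1  -0.  ] rot [-0.   0.   1.2]
[ 0.06 -0.1   0.  ] rot [-0.  -0.   1.2]
[ 0.06 -0.09  0.  ] rot [-0.  -0.   1.2]
[ 0.07 -0.09  0.  ] rot [-0.  -0.   1.2]
[ 0.07 -0.09 -0.  ] rot [-0.   0.   1.2]
```

servo_tool(
  increments="2 0.05 -0.1 0 0 0 1.2;2 0.05 -0.1 0 0 0 1.2;2 0.05 -0.1 0 0 0 1.2;2 0.05 -0.1 0 0 0 1.2;2 0.06 -0.1 0 0 0 1.2;2 0.06 -0.1 0 0 0 1.2",
)

```text
time_s: 6.1
tcp_pos: [0.5465, -0.2844, 0.1564]
orientation: [[0.673, -0.163, -0.721], [0.699, -0.178, 0.693], [-0.241, -0.97, -0.006]]
ft_force: [-0.7, 0.2, -4.6]
width: 0.074
```

```bash
python3 arc.py 60 3 17 .092;python3 shot.py 4 300 195 350 170
```

```text
bar rel: x -0.0578 y -0.0574 z 0.0724 r 0.0926 theta 51.4 tilt 14.0 F [-0.7  0.2 -4.6] M [-0.09  0.06  0.12] w 6.3 t 6.1
[ 0.06 -0.06  0.  ] rot [0.4 0.1 1. ]
[ 0.05 -0.07 -0.  ] rot [0. 0. 1.]
[ 0.06 -0.07  0.  ] rot [ 0. -0.  1.]
```

View pics/p4.png

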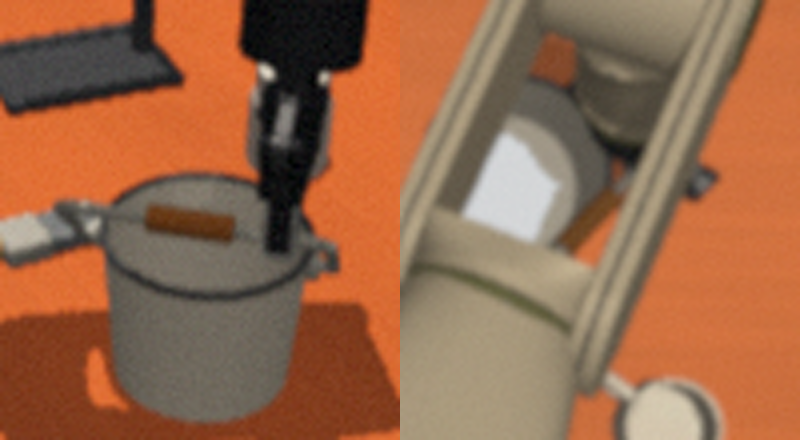

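The bail is about halfway up and the pail still stands, in the side view at grip (190,222) of the crop. I loosen the pinch to a cage and push the bail the rest of the way.

servo_tool(
  increments="13 0 0 0 0 0 0;13 0 0 0 0 0 0;13 0.08 -0.06 0 0 0 0;13 0.08 -0.06 0 0 0 -1",
)

```text
time_s: 6.6
tcp_pos: [0.5542, -0.2784, 0.1622]
orientation: [[0.676, -0.148, -0.721], [0.702, -0.167, 0.692], [-0.223, -0.975, -0.009]]
ft_force: [-2.7, -4.3, 4.1]
width: 0.156
```

```bash
python3 arc.py 90 9 0 .092
```

```text
bar rel: x -0.0484 y -0.0588 z 0.0783 r 0.092 theta 58.3 tilt 12.9 F [-2.7 -4.3  4.1] M [-0.69  0.48  0.11] w 13.3 t 6.6
[ 0.09 -0.08  0.  ] rot [ 0.5  0.1 -1.4]
[ 0.1  -0.07 -0.  ] rot [-0.   0.  -1.4]
[ 0.1  -0.06 -0.  ] rot [-0.  -0.  -1.4]
[ 0.11 -0.05  0.  ] rot [ 0.   0.  -1.4]
[ 0.11 -0.04  0.  ] rot [ 0.  -0.  -1.4]
[ 0.12 -0.04 -0.  ] rot [ 0.  -0.  -1.4]
[ 0.12 -0.03  0.  ] rot [ 0.   0.  -1.4]
[ 0.12 -0.02 -0.  ] rot [-0.  -0.  -1.4]
[ 0.12 -0.01  0.  ] rot [ 0.   0.  -1.4]
```

```bash
python3 shot.py 5 300 195 350 170
```

```text
(no output)
```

View pics/p5.png

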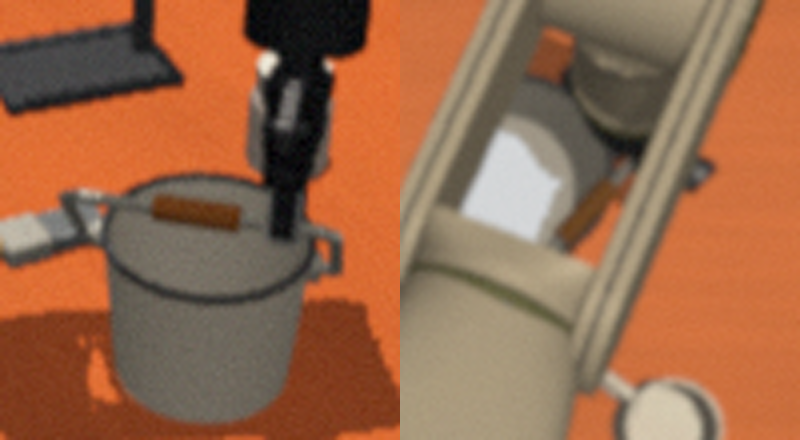

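The pail has not moved (rim and foot pixels unchanged) and the bail follows. I straighten the tool first, to lower the push force.

servo_tool(
  increments="13 0.04 -0.06 0 0 0 -3;13 0.06 -0.06 0 0 0 -3;13 0.08 -0.05 0 0 0 -3;13 0.1 -0.05 0 0 0 -2",
)

```text
time_s: 7.1
tcp_pos: [0.5656, -0.2655, 0.1716]
orientation: [[0.692, -0.01, -0.722], [0.721, -0.022, 0.692], [-0.023, -1.0, -0.008]]
ft_force: [-0.6, -1.7, 1.2]
width: 0.154
```

```bash
python3 arc.py 91 6 0 .092
```

```text
bar rel: x -0.0345 y -0.058 z 0.0881 r 0.0946 theta 68.6 tilt 1.3 F [-0.6 -1.7  1.2] M [-0.19  0.11 -0.03] w 13.1 t 7.1
[0.13 0.   0.  ] rot [ 0.5  0.2 -0.2]
[ 0.12 -0.03 -0.  ] rot [-0.   0.  -0.2]
[ 0.12 -0.03  0.  ] rot [ 0.  -0.  -0.2]
[ 0.12 -0.02  0.  ] rot [ 0.  -0.  -0.2]
[ 0.12 -0.01 -0.  ] rot [-0.   0.  -0.2]
[ 0.12 -0.    0.  ] rot [ 0.  -0.  -0.2]
```

servo_tool(
  increments="13 0.13 -0.02 0 0 0 0;13 0.13 -0.02 0 0 0 0;13 0.13 -0.02 0 0 0 0;13 0.12 -0.02 0 0 0 0;13 0.12 -0.01 0 0 0 0",
)

```text
time_s: 7.6
tcp_pos: [0.5887, -0.2406, 0.1753]
orientation: [[0.693, -0.011, -0.721], [0.72, -0.022, 0.693], [-0.024, -1.0, -0.007]]
ft_force: [-0.1, -0.2, 0.3]
width: 0.155
```

```bash
python3 arc.py 91 2 0 .092; python3 shot.py 6 300 180 350 170
```

```text
bar rel: x -0.0005 y -0.0574 z 0.0918 r 0.0918 theta 89.7 tilt 1.3 F [-0.1 -0.2  0.3] M [-0.06  0.02  0.05] w 13.3 t 7.6
[ 0.02 -0.01  0.  ] rot [ 0.4  0.1 -0.7]
[ 0.03 -0.    0.  ] rot [-0.   0.  -0.7]
```

View pics/p6.png

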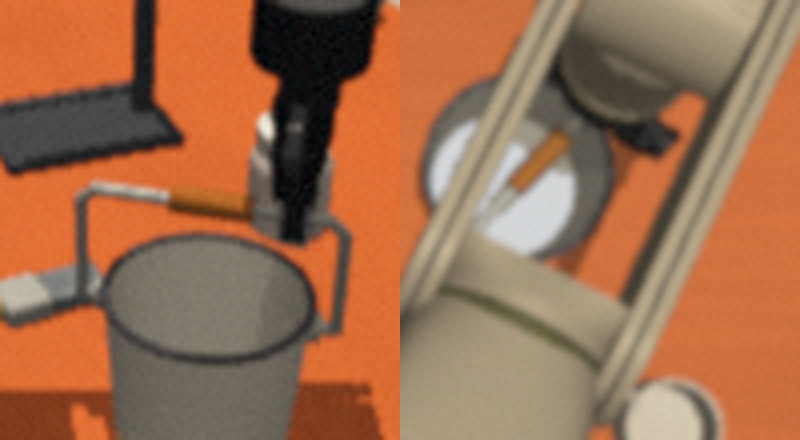

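```bash
python3 - <<'E'
from h import *
T,S=[pickle.load(open(n+"6.pkl","rb")) for n in("top","side")]
X=plane(T,uz((540-400,160),(350,170),4),.192);print(X)
d=X-np.array([.548,-.2,.192]);print("along px",d@[.695,.719,0],"py",d@[-.719,.695,0])
print("side corners tri-plane dir: legs", [uz(p,(300,180),4) for p in((83,190),(85,290),(345,232),(338,330))])
for y in(.088,-.088):
  for z in(.192,.1):
    q=np.array([.548,-.2,z])+y*np.array([-.719,.695,0]); print(proj(S,q), [ (proj(S,q+dx*np.array([.695,.719,0]))).round(1) for dx in(-.01,.01)])
E
```

```text
[ 0.54785497 -0.20346268  0.192     ]
along px -0.0025904626157960365 py -0.002302289896107819
side corners tri-plane dir: legs [(320.375, 227.125), (320.875, 252.125), (385.875, 237.625), (384.125, 262.125)]
[320.23573975 224.4040641 ] [array([319.2, 226.3]), array([321.2, 222.5])]
[319.92175264 252.51135661] [array([319. , 254.6]), array([320.9, 250.5])]
[386.22233477 234.60054692] [array([385.7, 236.7]), array([386.7, 232.6])]
[383.12549804 263.40644062] [array([382.6, 265.6]), array([383.6, 261.2])]
```

The grip's middle is about 2.5 mm short of the pail's axis in the top view, so the bail is 1.5° short of upright. A small extra push, then I open and rise.

servo_tool(
  increments="13 0.05 0 0 0 0 0;13 0 0 0 0 0 0;20 0.02 0 0 0 0 0;28 0 0 0 0 0 0;36 0 0 0 0 0 0;36 0 -0.15 0 0 0 0;36 0 -0.3 0 0 0 0;36 0 -0.5 0 0 0 0;36 0 -0.5 0 0 0 0;36 0 -0.5 -0.3 0 0 0",
)

```text
time_s: 8.7
tcp_pos: [0.6008, -0.2441, 0.2744]
orientation: [[0.692, -0.018, -0.722], [0.721, -0.018, 0.692], [-0.025, -1.0, 0.001]]
ft_force: [1.2, -0.1, 0.6]
width: 0.422
```

servo_tool(
  increments="40 0 -0.4 -0.8 0 0 0;40 0 0 -0.8 0 0 0;40 0 0 -0.8 0 0 0;40 0 0 -0.8 0 0 0;40 0 0 0 0 0 0",
)

```text
time_s: 9.2
tcp_pos: [0.72, -0.3573, 0.3073]
orientation: [[0.692, -0.007, -0.722], [0.721, -0.024, 0.692], [-0.022, -1.0, -0.011]]
ft_force: [-1.0, -0.4, -2.8]
width: 0.471
```

```bash
python3 go.py .548 -.2 .18; python3 shot.py 7 300 195 340 160
```

```text
tcp [ 0.72   -0.3573  0.3073] delta world [-0.172   0.1573 -0.1273] tool units [-0.06  2.49  4.69] xang 46.19 F [-1.  -0.4 -2.8] w 40.2 t 9.2
R [[0.692, -0.007, -0.722], [0.721, -0.024, 0.692], [-0.022, -1.0, -0.011]]
```

View pics/p7.png

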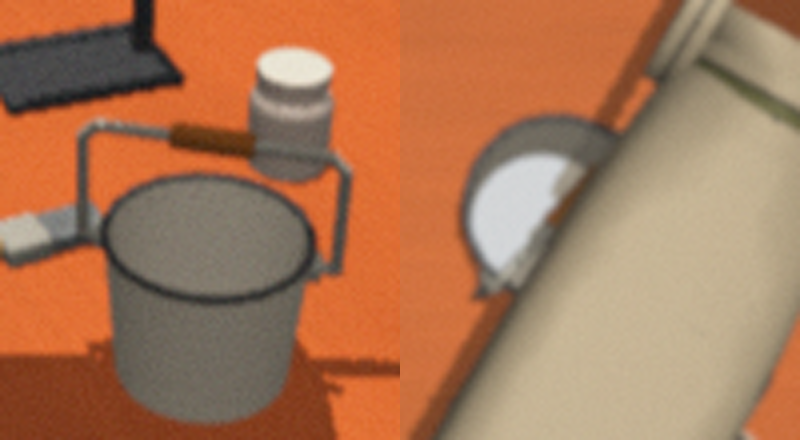

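```bash
python3 - <<'E'
from h import *
S=pickle.load(open("side7.pkl","rb"));H=np.array([.548,-.2,.1]);px=np.array([.695,.719,0]);py=np.array([-.719,.695,0])
hsv=cv2.cvtColor(S["color"],cv2.COLOR_RGB2HSV)[225:238,338:368]
print(uz((212,140),(300,195),4))
c,v=ray(S,uz((212,140),(300,195),4))
for k in(-.003,0,.003):
    X=c+v*(((H-c)@py+k)/(v@py)); print((X-H)@px,X[2]-.1, np.degrees(np.arctan2(X[2]-.1,-((X-H)@px))))
for dx in(-.008,0,.008): print(proj(S,H+dx*px+[0,0,np.sqrt(.092**2-dx**2)]))
E
```

```text
(352.625, 229.625)
-0.01666227108958314 0.10202257671902867 80.72437659267186
0.001354032333799232 0.09046760692743624 90.85748422535741
0.01937033575718168 0.0789126371358436 103.79146286918537
[351.94649512 231.09719769]
[352.55294071 229.39783267]
[353.13825512 227.94465839]
```

The bail stands upright by itself: the side ray gives 90.9° ± 2°, and the robot is clear. Now to the wooden grip from above.

servo_tool(
  increments="46 0 0 0.8 0 0 0;46 0 0 0.8 0 0 0;46 0 0 0.8 0 0 0;46 0 0 0.8 0 0 0;46 0 0.2 0.8 0 0 0;46 0 0.3 0.5 0 0 0;46 0 0.3 0 0 0 0;46 0 0 0 0 0 0",
)

```text
time_s: 10.1
tcp_pos: [0.5451, -0.1889, 0.2768]
orientation: [[0.689, 0.013, -0.725], [0.725, -0.03, 0.688], [-0.013, -0.999, -0.031]]
ft_force: [-0.9, 0.2, -0.6]
width: 0.54
```

```bash
python3 go.py .548 -.2015 .175; python3 shot.py 8 300 180 340 160
```

```text
tcp [ 0.5451 -0.1889  0.2768] delta world [ 0.0029 -0.0126 -0.1018] tool units [-0.12  2.04 -0.15] xang 46.47 F [-0.9  0.2 -0.6] w 46.1 t 10.1
R [[0.689, 0.013, -0.725], [0.725, -0.03, 0.688], [-0.013, -0.999, -0.031]]
```

View pics/p8.png

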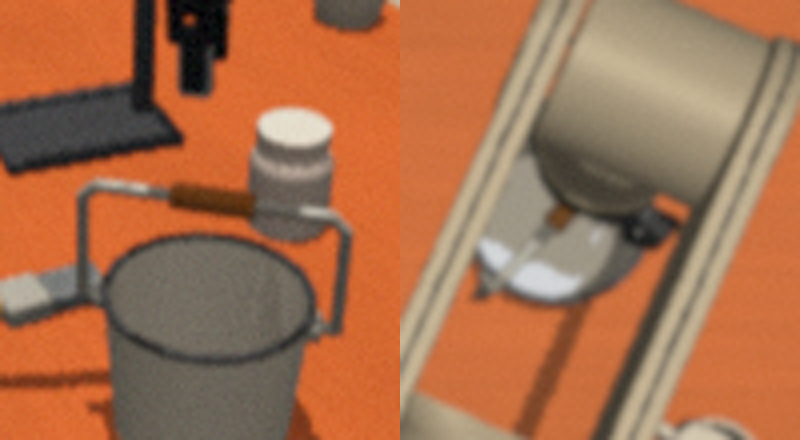

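servo_tool(
  increments="46 -0.06 0.2 -0.07 0.85 0 -0.4;46 -0.06 0.3 -0.07 0.85 0 -0.4;46 0 0.3 0 0 0 0;46 0 0.3 0 0 0 0;46 0 0 0 0 0 0",
)

```text
time_s: 10.7
tcp_pos: [0.5494, -0.2025, 0.2217]
orientation: [[0.69, 0.006, -0.723], [0.723, 0.0, 0.69], [0.004, -1.0, -0.004]]
ft_force: [-0.3, 0.3, -0.9]
width: 0.538
```

```bash
python3 go.py .548 -.2015 .175;python3 shot.py 9 300 180 340 160
```

```text
tcp [ 0.5494 -0.2025  0.2217] delta world [-0.0014  0.001  -0.0467] tool units [-0.01  0.93  0.04] xang 46.34 F [-0.3  0.3 -0.9] w 45.9 t 10.7
R [[0.69, 0.006, -0.723], [0.723, 0.0, 0.69], [0.004, -1.0, -0.004]]
```

View pics/p9.png

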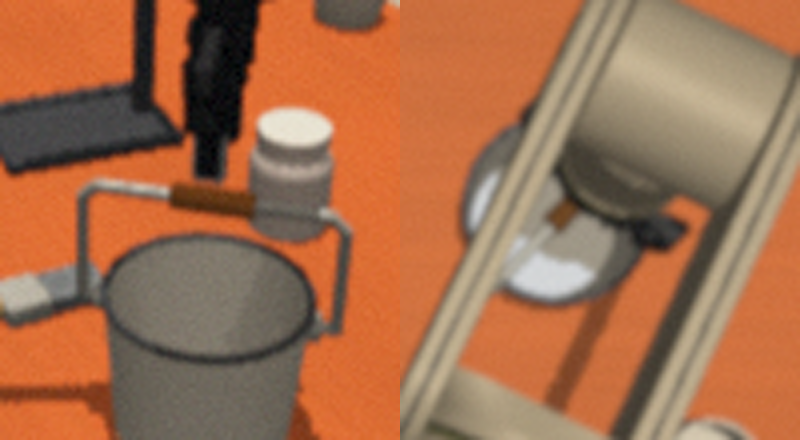

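The fingers are centred above the grip, at (210,180) over (212,200) in the side crop. Down, then close.

servo_tool(
  increments="46 0 0.3 0.02 0 0 0;46 0 0.3 0.02 0 0 0;46 0 0.25 0 0 0 0;46 0 0.06 0 0 0 0;36 0 0 0 0 0 0;26 0 0 0 0 0 0;18 0 0 0 0 0 0;12 0 0 0 0 0 0;8 0 0 0 0 0 0;8 0 0 0 0 0 0",
)

```text
time_s: 11.8
tcp_pos: [0.5498, -0.2009, 0.176]
orientation: [[0.689, 0.01, -0.724], [0.724, -0.002, 0.689], [0.006, -1.0, -0.008]]
ft_force: [-0.0, 0.2, -2.8]
width: 0.187
```

```bash
python3 go.py .548 -.2015 .175;python3 shot.py 10 300 180 340 160
```

```text
tcp [ 0.5498 -0.2009  0.176 ] delta world [-0.0018 -0.0006 -0.001 ] tool units [-0.03  0.02  0.02] xang 46.43 F [-0.   0.2 -2.8] w 16.0 t 11.8
R [[0.689, 0.01, -0.724], [0.724, -0.002, 0.689], [0.006, -1.0, -0.008]]
```

View pics/p10.png

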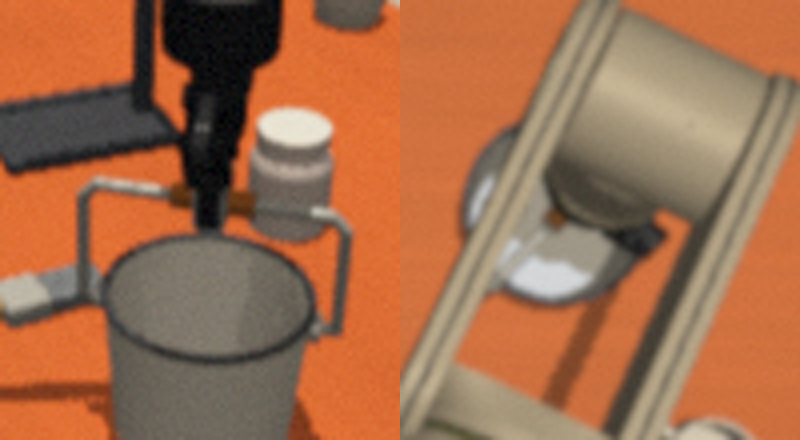

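The wood is held in its middle (opening 16 mm, 18 mm grip). I lift slowly.

servo_tool(
  increments="2 0 -0.08 0 0 0 0;2 0 -0.16 0 0 0 0;2 0 -0.25 0 0 0 0;2 0 -0.35 0 0 0 0;2 0 -0.4 0 0 0 0;2 0 -0.4 0 0 0 0;2 0 -0.4 0 0 0 0;2 0 -0.3 0 0 0 0;2 0 -0.15 0 0 0 0;2 0 -0.05 0 0 0 0",
)

```text
time_s: 12.9
tcp_pos: [0.5463, -0.1997, 0.3097]
orientation: [[0.689, 0.004, -0.724], [0.724, 0.001, 0.689], [0.004, -1.0, -0.002]]
ft_force: [0.4, -0.2, -8.5]
width: 0.188
```

```bash
python3 go.py .538 .233 .305;python3 shot.py 11 300 150 340 160
```

```text
tcp [ 0.5463 -0.1997  0.3097] delta world [-0.0083  0.4327 -0.0047] tool units [6.15 0.1  6.09] xang 46.41 F [ 0.4 -0.2 -8.5] w 16.1 t 12.9
R [[0.689, 0.004, -0.724], [0.724, 0.001, 0.689], [0.004, -1.0, -0.002]]
```

View pics/p11.png

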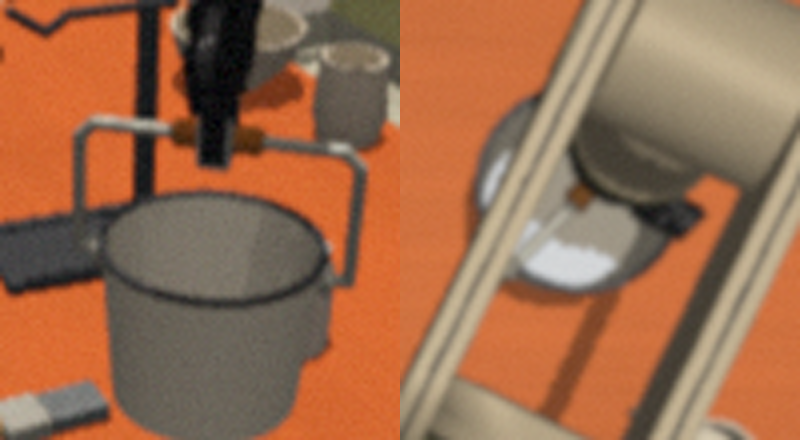

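Lifted and hanging level. Now turning the tool by 54° in place.

servo_tool(
  increments="2 0 0 0 0 2.5 0;2 0 0 0 0 5 0;2 0 0 0 0 6.5 0;2 0 0 0 0 7 0;2 0 0 0 0 7 0;2 0 0 0 0 7 0;2 0 0 0 0 7 0;2 0 0 0 0 6 0;2 0 0 0 0 4 0;2 0 0 0 0 2 0",
)

```text
time_s: 14.0
tcp_pos: [0.5407, -0.1971, 0.2918]
orientation: [[0.985, -0.02, 0.17], [-0.17, 0.012, 0.985], [-0.022, -1.0, 0.009]]
ft_force: [-0.5, 1.4, -7.8]
width: 0.187
```

```bash
python3 go.py .528 .234 .305
```

```text
tcp [ 0.5407 -0.1971  0.2918] delta world [-0.0127  0.4311  0.0132] tool units [-1.72 -0.15  8.45] xang -9.8 F [-0.5  1.4 -7.8] w 16.0 t 14.0
R [[0.985, -0.02, 0.17], [-0.17, 0.012, 0.985], [-0.022, -1.0, 0.009]]
```

servo_tool(
  increments="2 -0.05 -0.1 0.1 0 -0.6 0;2 -0.08 -0.1 0.2 0 -0.6 0;2 -0.08 -0.1 0.35 0 -0.6 0;2 -0.08 -0.05 0.45 0 -0.5 0;2 -0.08 -0.05 0.5 0 0 0;2 -0.08 -0.03 0.5 0 0 0;2 -0.08 -0.03 0.5 0 0 0;2 -0.08 -0.03 0.5 0 0 0;2 -0.08 -0.03 0.5 0 0 0;2 -0.08 -0.03 0.5 0 0 0",
)

```text
time_s: 15.0
tcp_pos: [0.525, 0.0271, 0.3247]
orientation: [[0.993, -0.021, 0.116], [-0.116, 0.017, 0.993], [-0.023, -1.0, 0.014]]
ft_force: [0.0, -0.4, -8.0]
width: 0.187
```

```bash
python3 go.py .528 .234 .305
```

```text
tcp [0.525  0.0271 0.3247] delta world [ 0.003   0.2069 -0.0197] tool units [-0.41  0.46  4.11] xang -6.66 F [ 0.  -0.4 -8. ] w 16.0 t 15.0
R [[0.993, -0.021, 0.116], [-0.116, 0.017, 0.993], [-0.023, -1.0, 0.014]]
```

servo_tool(
  increments="2 -0.04 0 0.5 -0.3 0.4 -0.4;2 -0.04 0.03 0.5 -0.3 0.4 -0.4;2 -0.04 0.03 0.5 -0.2 0 -0.4;2 -0.04 0.03 0.5 0 0 0;2 -0.04 0.03 0.5 0 0 0;2 -0.04 0.03 0.45 0 0 0;2 -0.04 0.03 0.35 0 0 0;2 -0.04 0 0.2 0 0 0;2 0 0 0.1 0 0 0;2 0 0 0 0 0 0",
)

```text
time_s: 16.0
tcp_pos: [0.5209, 0.2308, 0.3232]
orientation: [[0.994, 0.003, 0.105], [-0.105, 0.005, 0.994], [0.002, -1.0, 0.005]]
ft_force: [-0.1, -0.6, -7.6]
width: 0.187
```

```bash
python3 go.py .528 .234 .29; python3 - <<'E'
from bench import arm
import cv2,numpy as np,pickle
o=[]
for n,c in(("side",(240,110)),("top",(180,110))):
    d=arm.get_image(n); pickle.dump(d,open(f"{n}12.pkl","wb")); im=d["color"][:,:,::-1];x,y=c
    o.append(cv2.resize(im[y:y+150,x:x+130],None,fx=3,fy=3,interpolation=cv2.INTER_CUBIC))
cv2.imwrite("pics/p12.png",np.hstack(o))
E
```

```text
tcp [0.5209 0.2308 0.3232] delta world [ 0.0071  0.0032 -0.0332] tool units [0.13 0.66 0.08] xang -6.02 F [-0.1 -0.6 -7.6] w 16.0 t 16.0
R [[0.994, 0.003, 0.105], [-0.105, 0.005, 0.994], [0.002, -1.0, 0.005]]
```

View pics/p12.png

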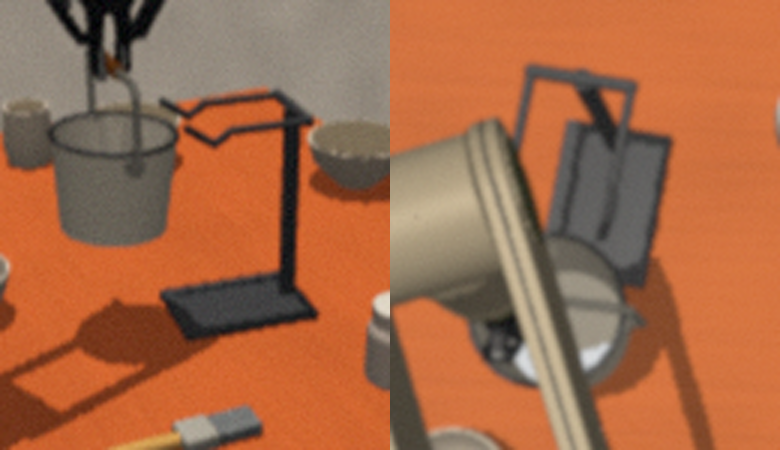

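The side view shows the pail at crop (115,180) in front of the prongs at (165,100) and (190,130), with the bar still high. I lower to bar height 0.30 and square up.

servo_tool(
  increments="2 0 0.1 0.02 0 0.5 0;2 0 0.2 0.03 0 0.5 0;2 0 0.2 0.03 0 0.5 0;2 0 0.2 0.02 0 0 0;2 0 0.1 0 0 0 0;2 0 0 0 0 0 0",
)

```text
time_s: 16.7
tcp_pos: [0.5221, 0.2319, 0.2781]
orientation: [[0.99, 0.001, 0.139], [-0.139, 0.003, 0.99], [0.0, -1.0, 0.003]]
ft_force: [-0.1, 0.2, -7.5]
width: 0.185
```

```bash
python3 go.py .627 .221 .283; python3 - <<'E'
from bench import arm
import cv2,numpy as np,pickle
d=arm.get_image("side"); pickle.dump(d,open("side13.pkl","wb"))
cv2.imwrite("pics/p13.png",cv2.resize(d["color"][110:210,240:370,::-1],None,fx=6,fy=6,interpolation=cv2.INTER_CUBIC))
E
```

```text
tcp [0.5221 0.2319 0.2781] delta world [ 0.1049 -0.0109  0.0049] tool units [ 2.11 -0.1   0.08] xang -7.99 F [-0.1  0.2 -7.5] w 15.8 t 16.7
R [[0.99, 0.001, 0.139], [-0.139, 0.003, 0.99], [0.0, -1.0, 0.003]]
```

View pics/p13.png

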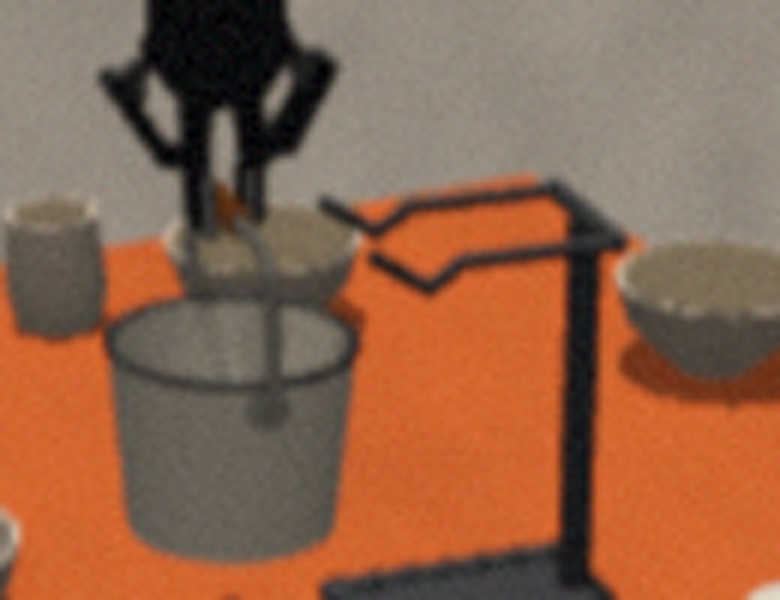

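The pail hangs level, with the cross bar just above tip height and the prongs facing the gap. I rise a few mm and advance gently.

servo_tool(
  increments="2 0.04 -0.08 0.02 0 0 0;2 0.08 -0.05 0.02 0 -0.3 0;2 0.12 -0.02 0.02 0 0 0;2 0.15 -0.02 0.02 0 0 0;2 0.15 -0.02 0 0 0 0;2 0.15 -0.02 0 0 0 0;2 0.15 -0.02 0 0 0 0;2 0.1 0 0 0 0 0;2 0.05 0 0 0 0 0;2 0 0 0 0 0 0",
)

```text
time_s: 17.75
tcp_pos: [0.5781, 0.2289, 0.293]
orientation: [[0.991, 0.005, 0.134], [-0.134, 0.004, 0.991], [0.004, -1.0, 0.004]]
ft_force: [-0.2, -0.6, -7.2]
width: 0.187
```

```bash
python3 go.py .627 .221 .285; cat > s2.py <<'E'
import sys
from bench import arm
import cv2,numpy as np,pickle
k=sys.argv[1]
d=arm.get_image("side"); pickle.dump(d,open(f"side{k}.pkl","wb"))
cv2.imwrite(f"pics/p{k}.png",cv2.resize(d["color"][110:210,250:380,::-1],None,fx=6,fy=6,interpolation=cv2.INTER_CUBIC))
E
python3 s2.py 14
```

```text
tcp [0.5781 0.2289 0.293 ] delta world [ 0.0489 -0.0079 -0.008 ] tool units [ 0.99  0.16 -0.03] xang -7.68 F [-0.2 -0.6 -7.2] w 16.0 t 17.75
R [[0.991, 0.005, 0.134], [-0.134, 0.004, 0.991], [0.004, -1.0, 0.004]]
```

View pics/p14.png

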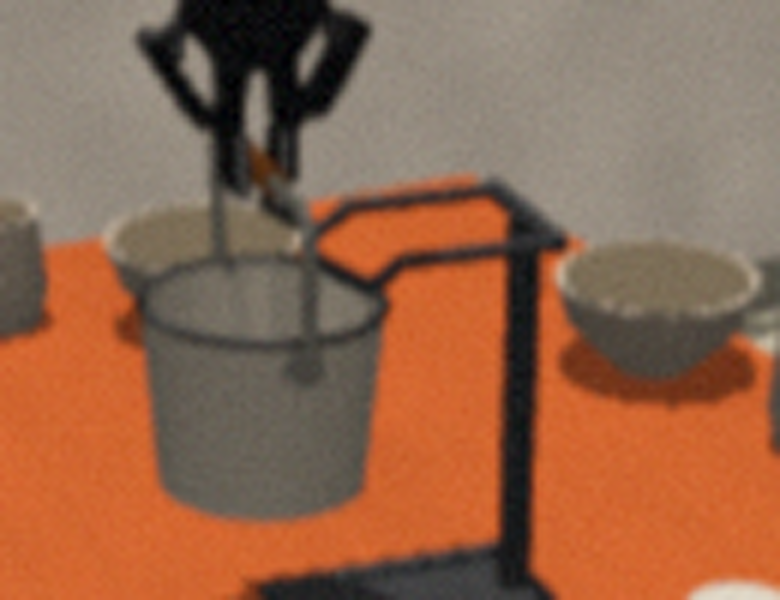

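servo_tool(
  increments="2 0.05 0.06 0 0 0 0;2 0.1 0.06 0 0 0 0;2 0.13 0.03 0 0 0 0;2 0.15 0 -0.01 0 0 0;2 0.15 0 -0.01 0 0 0;2 0.15 0 0 0 0 0;2 0.12 0 0 0 0 0;2 0.08 0 0 0 0 0;2 0.03 0 0 0 0 0;2 0 0 0 0 0 0",
)

```text
time_s: 18.8
tcp_pos: [0.6295, 0.2209, 0.2843]
orientation: [[0.991, 0.004, 0.134], [-0.134, 0.004, 0.991], [0.003, -1.0, 0.004]]
ft_force: [0.4, 0.4, -8.0]
width: 0.189
```

```bash
python3 go.py .627 .221 .285; python3 s2.py 15; python3 - <<'E'
from bench import arm
import cv2
d=arm.get_image("top")["color"][110:240,180:320,::-1]
cv2.imwrite("pics/p15t.png",cv2.resize(d,None,fx=4,fy=4,interpolation=cv2.INTER_CUBIC))
E
```

```text
tcp [0.6295 0.2209 0.2843] delta world [-0.0025  0.0001  0.0007] tool units [-0.05 -0.01 -0.  ] xang -7.67 F [ 0.4  0.4 -8. ] w 16.1 t 18.8
R [[0.991, 0.004, 0.134], [-0.134, 0.004, 0.991], [0.003, -1.0, 0.004]]
```

View pics/p15.png

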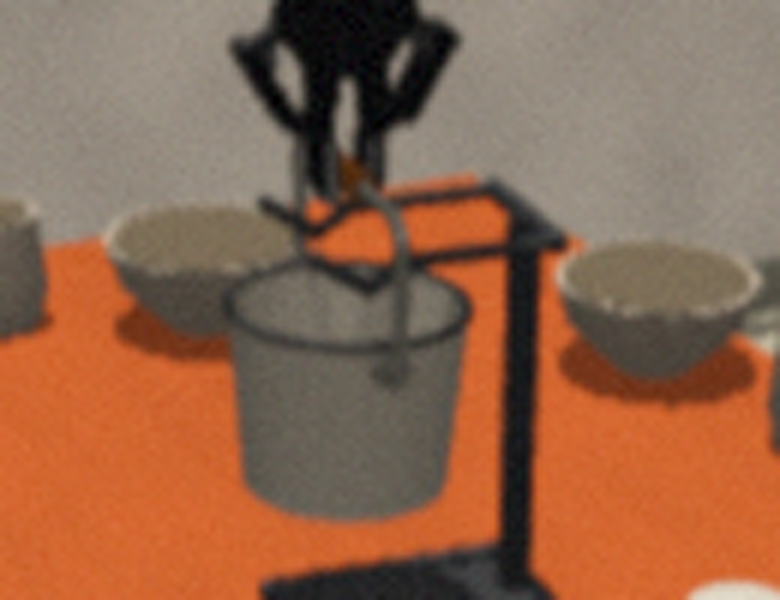

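View pics/p15t.png

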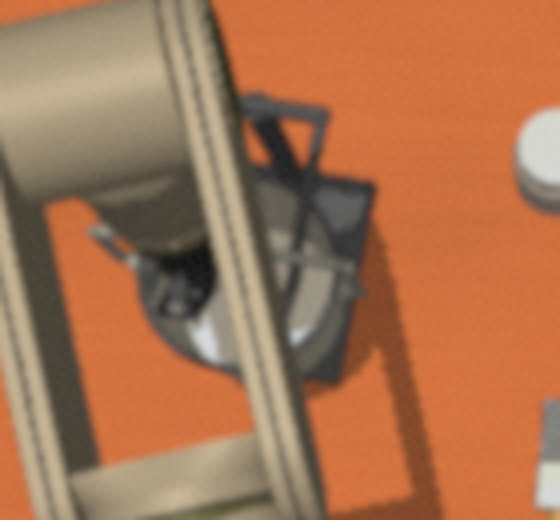

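The bar is inside the prong gap, with both prongs between bar and rim. I check the dips' pixels against my seat estimate before lowering.

```bash
python3 - <<'E'
from h import *
S=pickle.load(open("side15.pkl","rb"));T=pickle.load(open("top0.pkl","rb"))
hy=np.array([.132,.991,0]);hx=np.array([.991,-.132,0])
for s,p in((1,(318,228)),(-1,(370,288))):
    c,v=ray(S,uz(p,(250,110)))
    # intersect with vertical plane containing prong: (X-M).hy = s*.048, M tips mid
    M=np.array([.5934,.2256,0]); X=c+v*(((M-c)@hy+s*.048)/(v@hy)); print("dip",X,"seat x/y:",X-s*.048*hy, "from tips",(X-M)@hx)
E
```

```text
dip [0.63326482 0.26872598 0.25026412] seat x/y: [0.62692882 0.22115798 0.25026412] from tips 0.033813405160439784
dip [0.61925057 0.17372081 0.24804131] seat x/y: [0.62558657 0.22128881 0.24804131] from tips 0.032465962886819556
```

The dips give a seat at (0.6263, 0.2212) with the prong axis at 0.249 high. That agrees with the estimate and the given geometry. Lowering.

servo_tool(
  increments="2 -0.03 0.06 0 0 0 0;2 -0.03 0.12 0 0 0 0;2 0 0.15 0 0 0 0;2 0 0.15 0 0 0 0;2 0 0.12 0 0 0 0;2 0 0.06 0 0 0 0;2 0 0 0 0 0 0",
)

```text
time_s: 19.6
tcp_pos: [0.6245, 0.2219, 0.2473]
orientation: [[0.991, 0.002, 0.132], [-0.132, 0.003, 0.991], [0.001, -1.0, 0.003]]
ft_force: [-0.9, -0.2, -7.8]
width: 0.188
```

```bash
python3 go.py .6263 .2212 .244; python3 s2.py 16
```

```text
tcp [0.6245 0.2219 0.2473] delta world [ 0.0018 -0.0007 -0.0033] tool units [ 0.04  0.07 -0.01] xang -7.61 F [-0.9 -0.2 -7.8] w 16.1 t 19.6
R [[0.991, 0.002, 0.132], [-0.132, 0.003, 0.991], [0.001, -1.0, 0.003]]
```

View pics/p16.png

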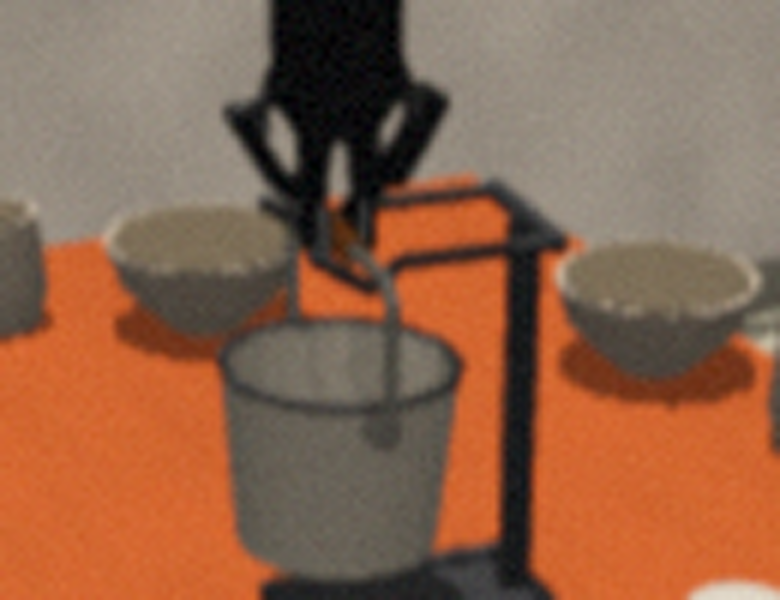

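Almost seated: the full weight is still on the gripper. Down in small steps until it unloads.

servo_tool(
  increments="2 0.03 0.05 0 0 0 0;2 0 0.04 0 0 0 0;2 0 0 0 0 0 0",
)

```text
time_s: 19.95
tcp_pos: [0.6272, 0.2218, 0.2446]
orientation: [[0.991, 0.005, 0.133], [-0.133, 0.004, 0.991], [0.004, -1.0, 0.005]]
ft_force: [-0.9, -0.3, -6.6]
width: 0.188
```

```bash
python3 go.py .6263 .2212 .242
```

```text
tcp [0.6272 0.2218 0.2446] delta world [-0.0009 -0.0006 -0.0026] tool units [-0.02  0.05 -0.01] xang -7.63 F [-0.9 -0.3 -6.6] w 16.1 t 19.95
R [[0.991, 0.005, 0.133], [-0.133, 0.004, 0.991], [0.004, -1.0, 0.005]]
```

servo_tool(
  increments="2 -0.01 0.05 0 0 0 0;2 0 0.04 0 0 0 0;2 0 0.03 0 0 0 0",
)

```text
time_s: 20.25
tcp_pos: [0.6274, 0.2219, 0.244]
orientation: [[0.991, 0.009, 0.133], [-0.133, 0.005, 0.991], [0.009, -1.0, 0.006]]
ft_force: [-4.8, -2.0, -1.1]
width: 0.183
```

```bash
python3 go.py .6263 .2212 .242; python3 s2.py 17
```

```text
tcp [0.6274 0.2219 0.244 ] delta world [-0.0011 -0.0007 -0.002 ] tool units [-0.02  0.04 -0.02] xang -7.64 F [-4.8 -2.  -1.1] w 15.7 t 20.25
R [[0.991, 0.009, 0.133], [-0.133, 0.005, 0.991], [0.009, -1.0, 0.006]]
```

View pics/p17.png

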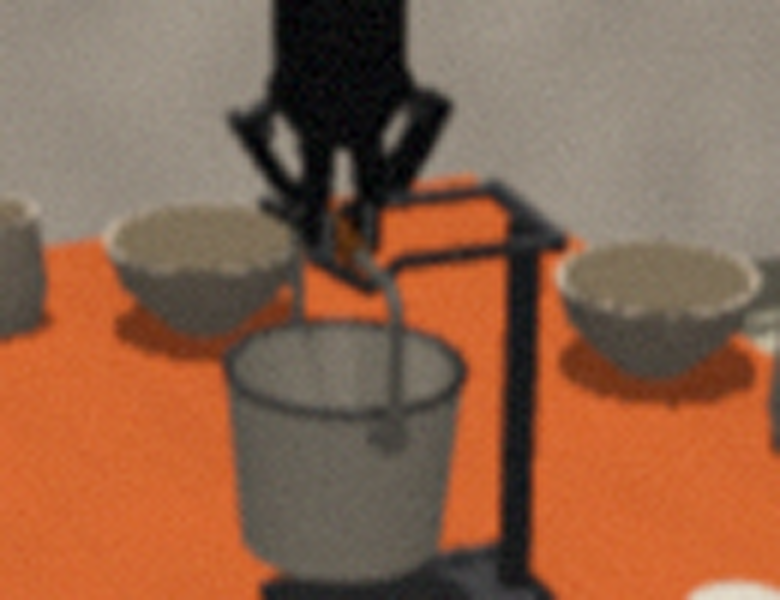

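The weight has passed to the prongs, with about 5 N from the rear slope. I ease 1.5 mm to -x and down.

servo_tool(
  increments="2 -0.04 0.02 -0.01 0 0 0;2 -0.02 0.03 0 0 0 0;2 0 0.02 0 0 0 0",
)

```text
time_s: 20.6
tcp_pos: [0.6265, 0.2218, 0.2438]
orientation: [[0.991, 0.017, 0.134], [-0.134, 0.006, 0.991], [0.016, -1.0, 0.009]]
ft_force: [-2.1, -1.1, 1.7]
width: 0.185
```

```bash
python3 go.py .6263 .2212 .242
```

```text
tcp [0.6265 0.2218 0.2438] delta world [-0.0002 -0.0006 -0.0018] tool units [-0.    0.04 -0.01] xang -7.69 F [-2.1 -1.1  1.7] w 15.8 t 20.6
R [[0.991, 0.017, 0.134], [-0.134, 0.006, 0.991], [0.016, -1.0, 0.009]]
```

Now supported by the prongs (+1.7 N up). I open gently, look, then withdraw.

servo_tool(
  increments="17 -0.01 0 0 0 0 0;19 0 0 0 0 0 0;22 0 0 0 0 0 0;28 0 0 0 0 0 0;36 0 0 0 0 0 0;36 0 0 0 0 0 0",
)

```text
time_s: 21.2
tcp_pos: [0.626, 0.2226, 0.2446]
orientation: [[0.991, 0.018, 0.133], [-0.133, 0.007, 0.991], [0.017, -1.0, 0.01]]
ft_force: [0.2, 0.1, 0.3]
width: 0.419
```

```bash
python3 go.py .6263 .2212 .242; python3 s2.py 18
```

```text
tcp [0.626  0.2226 0.2446] delta world [ 0.0003 -0.0014 -0.0026] tool units [ 0.01  0.05 -0.03] xang -7.64 F [0.2 0.1 0.3] w 35.8 t 21.2
R [[0.991, 0.018, 0.133], [-0.133, 0.007, 0.991], [0.017, -1.0, 0.01]]
```

View pics/p18.png

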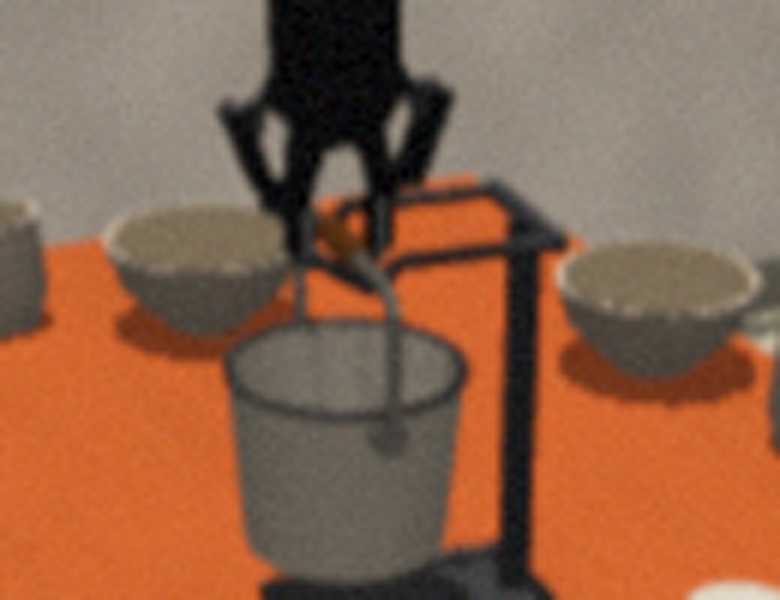

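Released, with no force on the tool and the pail staying put with the bar in the dips. Withdrawing straight up.

servo_tool(
  increments="36 0 -0.1 0 0 0 0;36 0 -0.2 0 0 0 0;36 0 -0.3 0 0 0 0;36 0 -0.4 0 0 0 0;36 0 -0.4 0 0 0 0;36 0 -0.4 0 0 0 0;36 -0.3 -0.4 0 0 0 0;36 -0.8 -0.2 0 0 0 0;36 -0.8 0 0 0 0 0;36 -0.8 0 0 0 0 0",
)

```text
time_s: 22.25
tcp_pos: [0.4901, 0.2387, 0.3774]
orientation: [[0.99, 0.026, 0.137], [-0.137, 0.01, 0.99], [0.024, -1.0, 0.013]]
ft_force: [0.1, 0.3, 0.1]
width: 0.419
```

servo_tool(
  increments="36 -0.5 0 0.6 0 0 0;36 0 0 0.8 0 0 0;36 0 0 0.8 0 0 0;36 0 0 0.8 0 0 0;36 0 0 0.5 0 0 0;36 0 0 0 0 0 0;36 0 0 0 0 0 0",
)

```text
time_s: 22.95
tcp_pos: [0.4837, 0.4224, 0.3951]
orientation: [[0.99, 0.04, 0.135], [-0.136, 0.019, 0.991], [0.037, -0.999, 0.024]]
ft_force: [-0.4, -0.4, -0.3]
width: 0.419
```

```bash
python3 go.py .5 .3 .35; python3 s2.py 19; python3 - <<'E'
from bench import arm
import cv2,pickle
d=arm.get_image("top");pickle.dump(d,open("top19.pkl","wb"))
cv2.imwrite("pics/p19t.png",d["color"][:,:,::-1])
cv2.imwrite("pics/p19s.png",arm.get_image("side")["color"][:,:,::-1])
E
```

```text
tcp [0.4837 0.4224 0.3951] delta world [ 0.0163 -0.1224 -0.0451] tool units [ 0.62  0.87 -2.4 ] xang -7.82 F [-0.4 -0.4 -0.3] w 35.8 t 22.95
R [[0.99, 0.04, 0.135], [-0.136, 0.019, 0.991], [0.037, -0.999, 0.024]]
```

View pics/p19.png

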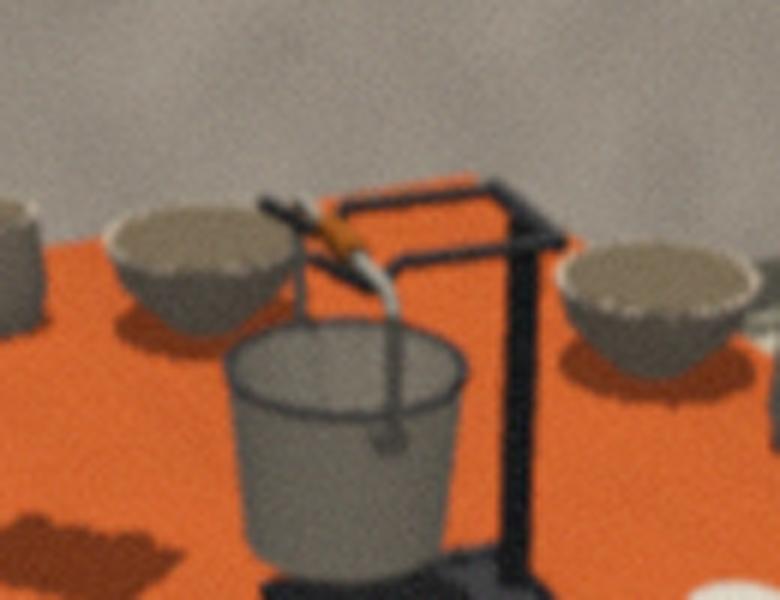

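View pics/p19t.png

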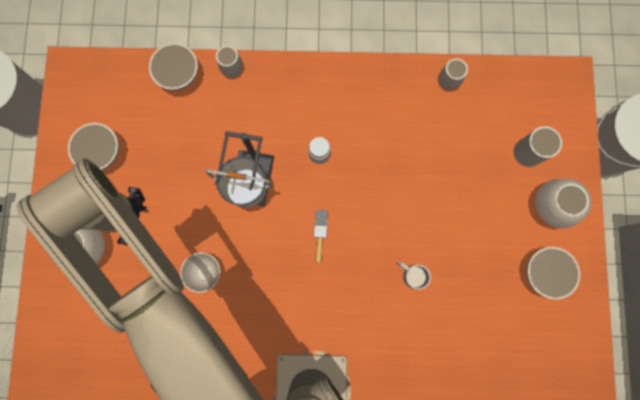

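View pics/p19s.png

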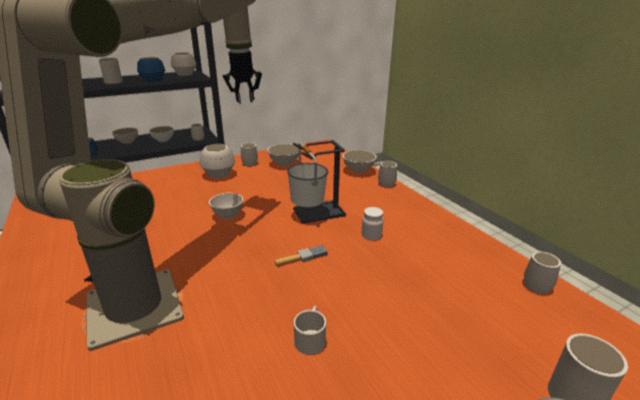

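The pail hangs on both prongs, at (345,240) for the grip in the side crop, the arm is clear, and mug (417,277), jar (320,148), bowl (201,273) and brush look unmoved. I let a second pass and check stillness, level and bystanders.

servo_tool(
  increments="36 0 0 0.3 0 0 0;36 0 0 0 0 0 0;36 0 0 0 0 0 0;36 0 0 0 0 0 0;36 0 0 0 0 0 0;36 0 0 0 0 0 0;36 0 0 0 0 0 0;36 0 0 0 0 0 0",
)

```text
time_s: 23.9
tcp_pos: [0.4873, 0.4303, 0.3977]
orientation: [[0.989, 0.042, 0.143], [-0.144, 0.018, 0.989], [0.039, -0.999, 0.024]]
ft_force: [-0.7, -0.8, 0.5]
width: 0.421
```

```bash
python3 s2.py 20; python3 - <<'E'
from bench import arm
from h import *
a,b,o=[pickle.load(open(f"side{k}.pkl","rb")) for k in("19","20","0")]
g=lambda d:cv2.GaussianBlur(cv2.cvtColor(d["color"],cv2.COLOR_RGB2GRAY).astype(np.float32),(0,0),1)
r=np.s_[135:210,285:350]
print("pail shift 19->20",cv2.phaseCorrelate(g(a)[r].copy(),g(b)[r].copy()))
for n,r in(("mug",np.s_[300:360,285:335]),("jar",np.s_[203:243,355:390]),("brush",np.s_[243:270,272:310])):
    print(n,cv2.phaseCorrelate(g(o)[r].copy(),g(b)[r].copy()))
t=arm.get_image("top");t0=pickle.load(open("top0.pkl","rb"))
for n,r in(("mug",np.s_[255:295,390:440]),("jar",np.s_[132:166,304:336]),("brush",np.s_[203:268,308:334]),("bowl",np.s_[250:296,178:224])):
    print("top",n,cv2.phaseCorrelate(g(t0)[r].copy(),g(t)[r].copy()))
im=t["color"][140:220,195:285,::-1]
cv2.imwrite("pics/p20t.png",cv2.resize(im,None,fx=6,fy=6,interpolation=cv2.INTER_CUBIC))
pickle.dump(t,open("top20.pkl","wb"))
E
```

```text
pail shift 19->20 ((-0.02026920636620133, 0.5204043071116047), 1.0098062970903185)
mug ((-0.18366189417159262, 0.05277397465523492), 1.1016036453247071)
jar ((-0.022374135268574236, -0.19808028775870312), 1.0367730836073556)
brush ((-0.05713556563050659, 0.4577647976350203), 1.040379058431696)
top mug ((0.07846396653627252, -0.0012480900533518025), 1.0394391708374024)
top jar ((-0.11812468688024325, 0.1519295230037585), 1.0131843872368336)
top brush ((0.5265645568970534, 0.022693432073438657), 0.9984481765777485)
top bowl ((0.16704762397527517, 0.30842045120461137), 0.47879360440290636)
```

View pics/p20t.png

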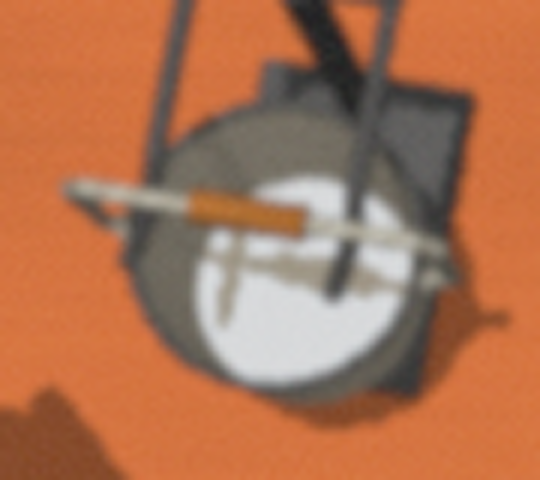

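View pics/p20.png

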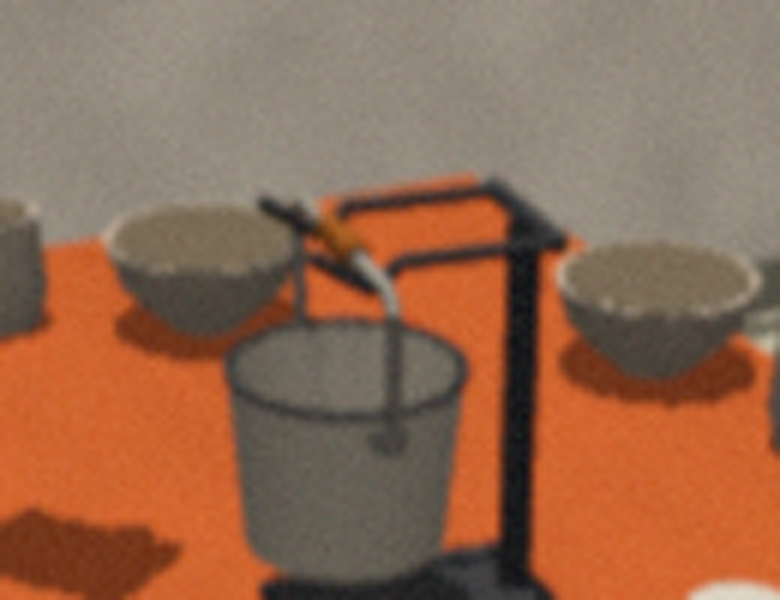

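```bash
python3 - <<'E'
from h import *
T=pickle.load(open("top20.pkl","rb"));S=pickle.load(open("side20.pkl","rb"))
X,e=tri([T,S],[uz((248,211),(195,140)),uz((340,236),(250,110))]);print("grip",X,e)
X,e=tri([T,S],[uz((287,248),(195,140)),uz((347,370),(250,110))]);print("rim centre",X,e)
X,e=tri([T,S],[uz((115,225),(195,140)),uz((302,322),(250,110))]);print("hinge far ~",X,e)
X,e=tri([T,S],[uz((440,278),(195,140)),uz((390,438),(250,110))]);print("hinge near",X,e)
E
```

```text
grip [0.6261145  0.22124501 0.26241769] 0.0016601143040272824
rim centre [0.62614345 0.21554282 0.17984846] 0.000703426648825258
hinge far ~ [0.63726854 0.30147664 0.17661876] 4.486115366586306e-05
hinge near [0.61506347 0.14055939 0.16919108] 0.00023713505878728358
```

The grip lies at (0.626, 0.221, 0.262), which is the seat. The rim centre is straight below it in hook x, and the pail is still. Handing in.

```bash
python3 -c "
from bench import arm
print(arm.hand_in()); print(arm.state()['time_s'])"
```

```text
the job is handed in; nothing more can be done
None
the job is handed in; nothing more can be done
```

The pail is hanging on the two-pronged hook, and I handed the job in at about 24 s. I pinched the bare bar and swung the bail up. Halfway I loosened the pinch and pushed it upright, then let go. I then took the wooden grip, hung the pail and backed the arm away.

**Last checks**
- **Bail upright:** after release it measured about 91° (± 2°), with the pail still standing on the table and the robot clear of it.
- **Hang:** the grip triangulated to (0.626, 0.221, 0.262). The seat measured from the dips is (0.626, 0.221), and the task gives its height as 0.260.
- **Level:** the rim centre lies straight below the grip in x. It reads 6 mm off in y, and the two hinge ends read 7 mm apart in height. The far hinge was partly hidden, so I took both as picking error.
- **Still:** the pail shifted about 0.5 px between frames one second apart, about the same as the picture noise.
- **Surroundings:** the mug and jar show no shift beyond 0.2 px. The brush read about 0.5 px in each view, and I never touched it. The bowl's comparison was poor (match score 0.48) because the arm's shadow fell on it; it looked unmoved.

**Forces:** the highest readings were about 8 N, mostly the pail's own weight, with a brief push of about 6.5 N on the bail.

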